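Hang the stone carrier under the lamp and hold the lamp dial on its third click

TASK

Hook the blue stone carrier, with the pink heart stone staying in its tray, onto the steel rail well to the left of the orange band (8 cm or more), then slide it along the rail until its saddle is centred over the band in front of the lamp, and let go of it. Then turn the lamp's spring-return dial clockwise past the first two clicks to the third one, at the red dot, and finish while still holding it there, because it springs back to off when released. Leave the label roll, the pink crystal point, the blue tumbled stone and the green palm stone where they are.

Things in the scene. Friction and masses are not known exactly. Their poses are not given: they have to be found in the camera images.
- stand: Fixed rail stand: a bare round steel rail, 12 mm in diameter, along the stand's y axis, its centre line 190 mm above the desk, on two posts at y = -190 and +190 mm (black clamps 26 mm cubes on top, feet 60 mm in x by 34 mm in y). Origin on the desk under the rail's middle; +y is the left end seen from the robot, +x points away from the robot. Nothing else of it lies between the posts.
- rail_mid (a point): Middle of the rail, on its centre line, 190 mm above the desk; axes as the stand's.
- lamp: Fixed lamp behind the rail, a white panel 120 mm wide (y) and 165 mm high with three violet tubes towards the rail; its panel spans 86 to 127 mm beyond the rail in x, its foot (12 mm high) 75 to 135 mm. Origin on the desk right under the orange band; axes as the stand's.
- band (a point): Centre of the orange band painted round the rail (26 mm long along the rail, does not stand proud), on the rail's centre line; 20 to 100 mm right of the rail's middle; axes as the stand's.
- carrier: Loose hanging carrier, 196 mm high, 160 g, standing on its blue tray: 86 (x, -40 to +46) by 80 mm, rim 16, floor 4 mm thick. Origin at the underside, below the saddle. A flat shank (4 x 24 mm) rises at x = -42 mm to z = 160 mm and bears the saddle above the tray. The +x side between them is open: the rail enters there. Yaw at the start within 0.6 rad of the robot's x.
- saddle (a point): Seat in the saddle, an upside-down V open below (24 mm wide in y; mouth 28 mm wide in x; lips reach down to z = 128 mm above the carrier's underside). The point is 141.5 mm above the underside, over the origin, axes as the carrier's. Bring the rail in below the lips and above the stone, then lower: hung, the point lies on the rail's centre line.
- tab (a point): Grip point in the yellow tab on top of the saddle: 182 mm above the carrier's underside, over its origin; axes as the carrier's. The tab is 12 mm (x) by 26 mm (y), from 158 to 196 mm above the underside.
- heart: Loose pink heart-shaped stone, 55 x 58 x 23 mm, lying in the carrier's tray; origin at the centre of its underside.
- dial_box: Fixed grey control box, 130 x 130 x 45 mm, origin at the centre of its underside on the desk. On its top a black dial with an upright white bar handle. Four dots lie round the dial, 57 mm from its axis: white (off), two black (clicks 1 and 2), and a larger red one (click 3). At yaw 0 the white dot lies at 125 degrees counterclockwise from the box's +x axis.
- dial_axis (a point): Point on the dial's vertical axis, 80 mm above the desk, level with dial_grip; axes as the box's.
- dial_grip (a point): Grip point in the dial's bar handle, 36 mm from the axis, 80 mm above the desk; x axis outwards along the handle; turns with the dial. The bar is 10 mm wide, reaches from 18 mm behind the axis to 50 mm in front of it, top 86 mm above the desk, black line on its outer end; the round dial below it (radius 34 mm) ends 57 mm above the desk.
- mark3 (a point): Centre of the red dot on the box top: the handle points at it on the third click; 46 mm above the desk.
- dial (a joint): Dial angle in rad, 0 = off, growing clockwise seen from above; clicks at 0.4, 0.8 and 1.2 (red dot), end stop at 1.6. The spring always turns it back to 0 from anywhere, with 0.06 N m at 0 and 0.11 N m at 1.2, on which the clicks put a ripple of up to 0.04 N m.
- label_roll: Loose white label roll, 74 mm across, 30 mm high, to be left alone; origin at the centre of its underside.
- point_rose: Loose upright pink crystal point, 29 x 26 mm, 90 mm high, to be left standing; origin at the centre of its underside.
- tumble_blue: Loose blue tumbled stone, 32 x 36 x 20 mm, to be left alone; origin at the centre of its underside.
- green_stone: Loose green palm stone, 46 x 63 x 22 mm, to be left alone; origin at the centre of its underside.
There are look-alikes about, which are no part of the job. Leave any black, brown or purple look-alike of the heart alone.

How it is judged:
On the way, in this order (a step that is already met when the one before it is completed fails the run):
1. the carrier is hooked on the rail, stone in the tray, at least 60 mm left of the orange band (x of saddle in the frame of stand between -0.007 and 0.007 m and z of saddle in the frame of rail_mid between -0.006 and 0.006 m and x of heart in the frame of carrier between -0.022 and 0.028 m and y of heart in the frame of carrier between -0.025 and 0.025 m and z of heart in the frame of carrier between -0.005 and 0.016 m and y of saddle in the frame of band above 0.06 m), for 0.2 s.
2. the carrier hangs from the rail by itself, upright, stone in the tray, saddle within 12 mm of the band's centre, let go (x of saddle in the frame of stand between -0.007 and 0.007 m and z of saddle in the frame of rail_mid between -0.006 and 0.006 m and x of heart in the frame of carrier between -0.022 and 0.028 m and y of heart in the frame of carrier between -0.025 and 0.025 m and z of heart in the frame of carrier between -0.005 and 0.016 m and y of saddle in the frame of band between -0.012 and 0.012 m and angle between carrier's own z axis and vertical below 0.15 rad and contact force between carrier and stand above 0.5 N and contact force between the arm and carrier below 0.1 N), for 0.3 s.
3. the fingers hold the dial on its third click (1.06 to 1.34 rad) (value of joint dial between 1.06 and 1.34 rad and contact force between the fingers and dial_box above 0.5 N), for 0.5 s.
At the end, for the whole second after the job is handed in: The fingers hold the dial at 1.2 rad within 0.14 (contact force over 0.5 N). The carrier hangs still from the rail, untouched by the arm, tilted under 0.15 rad, saddle on the rail within 7 mm and within 12 mm of the band's centre along it; the heart stone lies in its tray (all of step 2 and all of step 3 and linear speed of carrier below 0.03 m/s); the arm keeps its last pose, push and grip.
It fails at once if the label roll is moved more than 20 mm or knocked over (distance of label_roll from where it was at the start of the episode above 0.02 m or angle between label_roll's own z axis and vertical above 0.5 rad).
It fails at once if the pink crystal point is moved more than 20 mm or knocked over (distance of point_rose from where it was at the start of the episode above 0.02 m or angle between point_rose's own z axis and vertical above 0.5 rad).
It fails at once if the blue tumbled stone is moved more than 20 mm or knocked over (distance of tumble_blue from where it was at the start of the episode above 0.02 m or angle between tumble_blue's own z axis and vertical above 0.5 rad).
It fails at once if the green palm stone is moved more than 20 mm or knocked over (distance of green_stone from where it was at the start of the episode above 0.02 m or angle between green_stone's own z axis and vertical above 0.5 rad).
It also fails if it takes over 61 s, if anything falls off the work surface, if the arm or the gripper's body presses on something with over 40 N, if the wrist force passes 120 N, or if a joint passes its speed limit or range.

ROBOT

A 7-joint arm with a two-finger parallel gripper is mounted at the origin on a cart in front of the work surface, level with it; the furniture and walls round the work are solid. World frame = base frame: x ahead of the robot, y to its left, z up, the work surface at z = 0. Lengths are in m, angles in rad, forces in N, time in s.
With the tool pointing down it reaches from about 0.4 to 0.85 m from the base axis. Payload 4.4 kg.
Tool frame: the origin (TCP) lies on the mounting face of the last link; the fingertips stand 199 mm ahead of it and the grasp point (between the pads) lies 180 mm ahead of it; z points along the fingers, y is the line along which they close (so a half turn about z gives the same grasp; the last joint's range is limited). The gripper opens to 94 mm and grips with 3 to 60 N. Pads are 16 mm wide; open, the fingers measure 119 mm over their backs; the gripper's body (75 mm by 177 mm) begins 78 mm behind the grasp point.
Start: joints at [-1.348, 0.628, 0.038, 1.517, -0.027, 0.996, -0.02], TCP at [0.185, 0.623, 0.405] pointing down, gripper open.
Joint ranges: [-3.06, 3.06], [-0.37, 2.12], [-1.25, 1.32], [0.18, 2.47], [-1.1, 4.24], [0.23, 1.98], [-2.94, 2.94]. Speed limits (rad/s): [2.57, 2.57, 3.14, 3.14, 3.14, 3.14, 3.14].

INTERFACE

Orientations are given as a 3x3 rotation matrix whose columns are the frame's x, y, z axes.
In Python, from station import r gives the robot as it stands. Calls block until the motion is done:
- r.goto(position, orientation): joint-space move of the TCP to a pose.
- r.line_to(position, vel=0.15, rotation=None, stop_force=None): straight line of the TCP; rotation=None keeps the orientation; vel is the mean speed in m/s. With stop_force (N) it stops when the force on the tool has changed by that much, and returns True; else False.
- r.move_joints(angles): joint-space move.
- r.set_gripper(opening): finger opening in m; the grip force is fixed at half the most; returns when the fingers have stopped.
- r.pause(seconds).
- r.inverse_kinematics(position, orientation): joint angles nearest the present ones, or None.
- r.capture(name): name is "scene" or "top"; returns a dict with "pixels" (420x560x3 uint8, red, green, blue), "K" (3x3 intrinsics, pixels), "k1" (the pictures are not rectified: a ray, as slopes to the right and down, at radius r is drawn at 1 + k1 r^2 times it, then the intrinsics apply), "extrinsics" (4x4, takes a point from world to camera coordinates). Camera axes: x right, y down, z forward; pixel columns grow to the right and rows downward; lengths in m; the calibration is good to about 2 mm. A picture is of the moment at which its call begins. There is no depth.
A pose or a line that the arm cannot do raises r.PlanningError and nothing moves.
- r.hand_in(): hands the job in; it is judged then, once.
Readings, each from a call of its own:
- r.current_time_s(): time.
- r.current_joint_positions(): joint angles.
- r.current_dq(): joint speeds.
- r.current_effort(): joint torques, N m.
- r.current_eef_pos(): TCP position.
- r.current_eef_rot(): TCP orientation.
- r.current_wrist_force(): force on the tool from outside, world axes, zero at the start.
- r.current_torque(): the same for the moment, N m.
- r.current_gripper_width(): finger opening in m.
- r.current_finger_force(): force on a finger pad.
Only numpy, scipy, OpenCV 4.12 (cv2) and the standard library are available. Lean on these libraries where they do the work, as an engineer would, in place of code of your own. Each camera call takes 0.05 s, during which the arm holds its last target. There are 200 camera calls.

## Working session

There is one attempt and no reset: what is moved stays moved. The work goes in short steps, each a Python script; the robot and the scene stay as the last script left them, time stands still between calls to the robot, and variables do not carry over. Pictures are saved under pics/ and viewed, at most 10 in all, crops included, and the job is handed in when it is done.

```bash
mkdir -p pics; ls
cat > h.py <<'E'
import numpy as np, cv2
from station import r
def und(c,px):
    K=c["K"];k=float(c["k1"])
    D=np.array([[ (u-K[0,2])/K[0,0],(v-K[1,2])/K[1,1]] for u,v in np.atleast_2d(px)],float)
    s=D.copy()
    for _ in range(20): s=D/(1+k*(s**2).sum(1,keepdims=True))
    return s
def ray(c,px):
    s=und(c,px);E=np.array(c["extrinsics"]);R,t=E[:3,:3],E[:3,3]
    d=np.c_[s,np.ones(len(s))]@R
    return -R.T@t,d/np.linalg.norm(d,axis=1,keepdims=True)
def plane(c,px,z):
    o,d=ray(c,px);return o+d*((z-o[2])/d[:,2:])
def tri(c1,p1,c2,p2):
    o1,d1=ray(c1,p1);o2,d2=ray(c2,p2);d1=d1[0];d2=d2[0]
    a=np.linalg.lstsq(np.c_[d1,-d2],o2-o1,rcond=None)[0]
    P=o1+a[0]*d1;Q=o2+a[1]*d2
    return (P+Q)/2,np.linalg.norm(P-Q)
def proj(c,P):
    E=np.array(c["extrinsics"]);p=np.atleast_2d(P)@E[:3,:3].T+E[:3,3]
    s=p[:,:2]/p[:,2:];s=s*(1+float(c["k1"])*(s**2).sum(1,keepdims=True))
    return s*[c["K"][0,0],c["K"][1,1]]+[c["K"][0,2],c["K"][1,2]]
def snap(n,f):
    c=r.capture(n);cv2.imwrite(f"pics/{f}.png",c["pixels"][...,::-1]);np.save(f"pics/{f}.npy",c,allow_pickle=True);return c
def load(f): return np.load(f"pics/{f}.npy",allow_pickle=True).item()
def down(yaw):  # tool x axis at yaw, z down
    c,s=np.cos(yaw),np.sin(yaw);return np.array([[c,s,0],[s,-c,0],[0,0,-1.]])
E
python3 - <<'E'
from h import *
for n in("scene","top"):
    c=snap(n,n+"0");E=np.array(c["extrinsics"]);print(c["K"],c["k1"],-E[:3,:3].T@E[:3,3],E[:3,:3])
print(r.current_eef_pos(),r.current_eef_rot(),r.current_time_s())
a=[cv2.imread(f"pics/{n}0.png") for n in("scene","top")]
E
```

```text
pics
[[523.32755419   0.         278.1165392 ]
 [  0.         523.32755419 208.76862518]
 [  0.           0.           1.        ]] -0.011051316049041393 [-0.39662978 -0.47133507  0.95691228] [[ 0.42246318 -0.90637591 -0.00275327]
 [-0.5522018  -0.2549709  -0.79376509]
 [ 0.71874755  0.33685688 -0.60821822]]
[[431.65282473   0.         279.99220335]
 [  0.         431.65282473 202.22363888]
 [  0.           0.           1.        ]] -0.1107691679397842 [0.45614744 0.02727097 1.42165245] [[-0.00734734 -0.99985191  0.0155622 ]
 [-0.99613184  0.00595548 -0.08766916]
 [ 0.08756349 -0.01614614 -0.99602808]]
[0.18501059 0.62284169 0.40385707] [[-9.58600214e-01  2.84755053e-01 -4.36434957e-04]
 [ 2.84755383e-01  9.58598812e-01 -1.64010265e-03]
 [-4.86614859e-05 -1.69647995e-03 -9.99998560e-01]] 0.1
```

View pics/scene0.png

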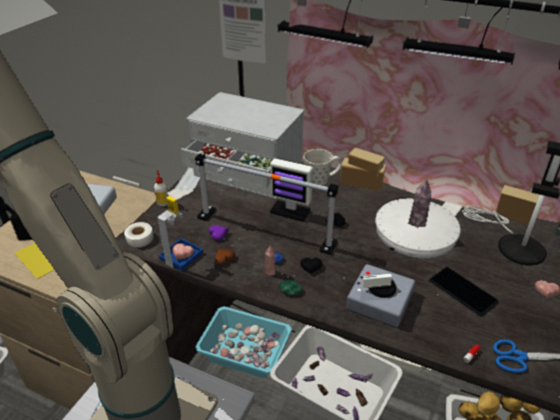

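View pics/top0.png

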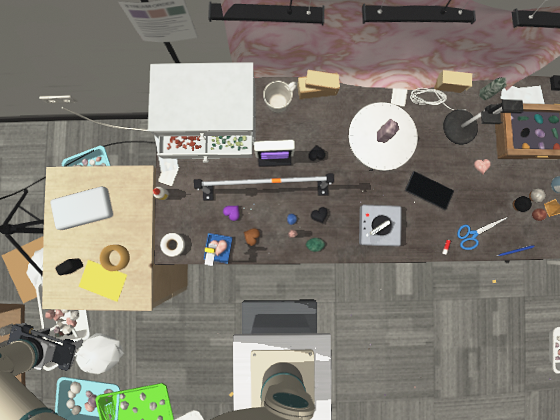

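The scene view has the carrier at about (175,235) with its tab at (172,205), the rail from (200,160) to (333,187), and the band near (276,177). The dial box is at (381,293). In the top view the carrier is at (217,247), the rail runs from y≈185 to 180, the band is at (277,181) and the dial at (381,226). The pink heart lies in the tray. The purple (231,213), brown (252,236) and black (319,214) hearts are look-alikes.

Run:
```python
from h import *
s=load("scene0")["pixels"][...,::-1];t=load("top0")["pixels"][...,::-1]
def cr(im,x,y,w,h):return cv2.resize(im[y:y+h,x:x+w],(400,300),interpolation=cv2.INTER_CUBIC)
cv2.imwrite("pics/c1.png",np.vstack([np.hstack([cr(s,140,185,80,90) if 0 else cr(s,140,190,100,75),cr(s,340,255,80,60)]),np.hstack([cr(t,190,220,60,45),cr(t,351,203,60,45)])]))
for n in("scene0","top0"):
    c=load(n);hsv=cv2.cvtColor(c["pixels"],cv2.COLOR_RGB2HSV)
    for nm,lo,hi in(("orange",(5,140,120),(17,255,255)),("yellow",(22,140,120),(34,255,255)),("blue",(100,140,60),(125,255,255)),("red",(0,150,110),(4,255,255)),("pink",(0,50,120),(12,140,255)),("green",(60,60,30),(90,255,255)),("white",(0,0,215),(180,30,255))):
        m=cv2.inRange(hsv,lo,hi);k,_,st,ce=cv2.connectedComponentsWithStats(m)
        print(n,nm,[(tuple(ce[i].round(1)),*st[i].tolist()) for i in range(1,k) if st[i,4]>(5 if nm!="white" else 15) and 140<ce[i][0]<440 and 140<ce[i][1]<320])
```

```text
scene0 orange [((np.float64(274.9), np.float64(176.4)), 271, 174, 9, 6, 33)]
scene0 yellow [((np.float64(170.3), np.float64(198.7)), 166, 196, 10, 6, 38)]
scene0 blue [((np.float64(184.9), np.float64(254.2)), 170, 238, 32, 33, 264), ((np.float64(161.7), np.float64(256.3)), 159, 253, 6, 8, 23), ((np.float64(278.2), np.float64(257.3)), 275, 253, 8, 10, 61)]
scene0 red [((np.float64(157.4), np.float64(178.3)), 156, 175, 4, 6, 13)]
scene0 pink [((np.float64(232.6), np.float64(152.3)), 231, 151, 4, 3, 7), ((np.float64(304.2), np.float64(152.8)), 303, 151, 4, 5, 6), ((np.float64(392.2), np.float64(171.3)), 385, 165, 14, 11, 53), ((np.float64(386.1), np.float64(179.5)), 384, 175, 6, 9, 33), ((np.float64(404.4), np.float64(188.6)), 403, 187, 4, 4, 9), ((np.float64(181.4), np.float64(249.2)), 173, 244, 20, 12, 168), ((np.float64(268.2), np.float64(251.7)), 266, 247, 5, 9, 33)]
scene0 green [((np.float64(246.5), np.float64(160.7)), 242, 159, 8, 5, 18), ((np.float64(255.2), np.float64(159.2)), 251, 158, 9, 4, 17), ((np.float64(290.3), np.float64(287.2)), 279, 280, 24, 16, 275)]
scene0 white [((
[... 1582 characters left out ...]
20.1), np.float64(146.4)), 219, 145, 3, 4, 7), ((np.float64(314.7), np.float64(244.2)), 306, 238, 19, 13, 184)]
top0 white [((np.float64(205.0), np.float64(146.9)), 155, 133, 97, 22, 919), ((np.float64(186.2), np.float64(141.3)), 183, 139, 7, 6, 19), ((np.float64(273.5), np.float64(145.0)), 254, 140, 40, 11, 367), ((np.float64(167.8), np.float64(170.4)), 159, 157, 20, 29, 402), ((np.float64(304.4), np.float64(178.7)), 281, 177, 45, 4, 105), ((np.float64(236.4), np.float64(181.6)), 204, 180, 67, 5, 151), ((np.float64(380.4), np.float64(227.0)), 371, 221, 19, 14, 69), ((np.float64(171.6), np.float64(244.1)), 161, 233, 22, 23, 288), ((np.float64(209.1), np.float64(258.8)), 205, 253, 9, 13, 91)]
```

View pics/c1.png

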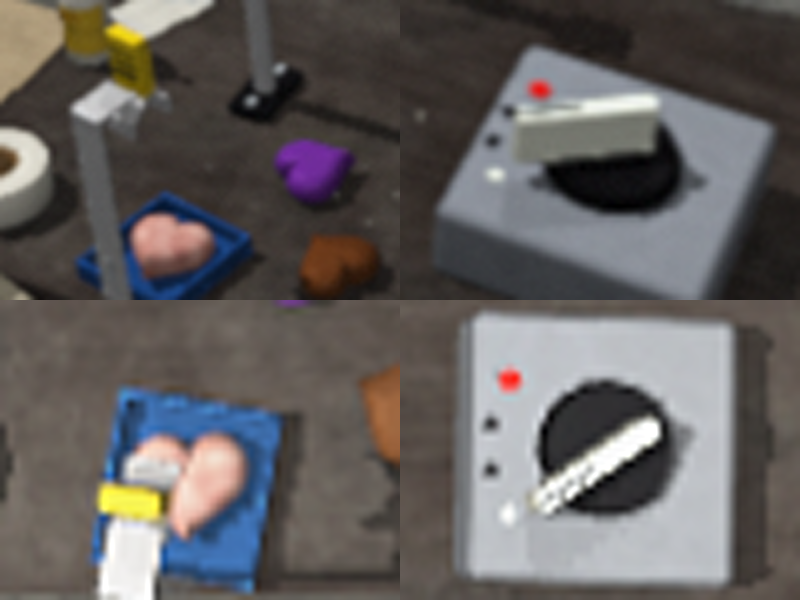

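Scene crop: the carrier stands with its shank towards the robot and the yellow tab on top. The pink heart (not brown, purple or black) lies in the blue tray, so this is the carrier meant. On the dial box the handle points at the white dot, top (367,235), and the red dot is at (367.5,215), clockwise from it.

Run:
```python
from h import *
np.set_printoptions(precision=4,suppress=True)
s=load("scene0");t=load("top0")
print("band tri",tri(s,[274.9,176.4],t,[275.7,180.1]),"plane196",plane(t,[275.7,180.1],.195))
def mask(c,lo,hi,box):
    hsv=cv2.cvtColor(c["pixels"],cv2.COLOR_RGB2HSV);m=cv2.inRange(hsv,lo,hi);z=np.zeros_like(m);x,y,w,h=box;z[y:y+h,x:x+w]=m[y:y+h,x:x+w];return z
# rail: bright steel ridge in top, cols 210..320
g=t["pixels"].astype(float).mean(2)
P=[]
for u in list(range(212,268))+list(range(284,318)):
    col=g[174:190,u]-np.median(g[168:196,u]);col=np.clip(col-20,0,None)
    if col.sum()>0:P.append([u,174+(col*np.arange(16)).sum()/col.sum()])
W=plane(t,P,.194);f=np.polyfit(W[:,1],W[:,0],1);res=W[:,0]-np.polyval(f,W[:,1]);ok=abs(res)<.004
f=np.polyfit(W[ok,1],W[ok,0],1);print("rail x=a*y+b",f,"n",ok.sum(),"rms",res[ok].std(),"rail ends y px",P[0],P[-1])
print("rail x at band",np.polyval(f,plane(t,[275.7,180.1],.195)[0,1]))
# clamps: dark ends
print("clamps tri",tri(s,[200,160],t,[198.5,184]),tri(s,[333.5,188.5],t,[329.5,178.5]))
# tab
ys=mask(s,(20,100,60),(36,255,255),(155,190,30,35));yt=mask(t,(20,100,90),(36,255,255),(198,240,25,18))
for n,m,c,zz in(("s",ys,s,0),("t",yt,t,.194)):
    q=cv2.findNonZero(m)[:,0].astype(float);print(n,len(q),q.mean(0),q.min(0),q.max(0),cv2.minAreaRect(q.astype(np.float32)))
    if n=="t":
        print("tab plane",plane(t,q.mean(0),.190));
        Wt=plane(t,q,.194)[:,:2];_,_,V=np.linalg.svd(Wt-Wt.mean(0));print("tab long dir yaw",np.arctan2(V[0,1],V[0,0])-np.pi/2)
print("tab tri",tri(s,cv2.findNonZero(ys)[:,0].mean(0),t,cv2.findNonZero(yt)[:,0].mean(0)))
# tray
bt=mask(t,(98,110,50),(128,255,255),(198,228,40,40));q=cv2.findNonZero(bt)[:,0]
W=plane(t,q.astype(float),.016)[:,:2].astype(np.float32);R=cv2.minAreaRect(W);print("tray rect",R)
print(cv2.boxPoints(R))
# dial
print("red",plane(t,[367.2,214.6],.045),plane(s,[368,273],.045)); print("white",plane(t,[367.4,235.1],.045),plane(s,[359,290],.045))
hsv=cv2.cvtColor(t["pixels"],cv2.COLOR_RGB2HSV);V=hsv[...,2];roi=np.zeros_like(V);roi[200:252,350:412]=1
q=cv2.findNonZero(((V>95)&(hsv[...,1]<60)&(roi>0)).astype(np.uint8))[:,0]
R=cv2.minAreaRect(plane(t,q.astype(float),.045)[:,:2].astype(np.float32));print("box",R)
m=((V>185)&(roi>0)).astype(np.uint8);k,l,st,ce=cv2.connectedComponentsWithStats(m)
for i in range(1,k):
    if st[i,4]>10:
        q=np.argwhere(l==i)[:,::-1].astype(float);W=plane(t,q,.086)[:,:2];_,_,vv=np.linalg.svd(W-W.mean(0));print("bar",st[i],W.mean(0),vv[0],np.ptp((W-W.mean(0))@vv[0]))
d=((V<45)&(roi>0)).astype(np.uint8);q=cv2.findNonZero(d)[:,0]
# objects
for n,p,z in(("roll",(171.6,244.1),.03),("tumble",(291.7,218),.015),("green",(314.7,244.2),.015),("rose",(291.9,233.2),.07),("purple",(231,213),.015),("brown",(251,236),.015)):print(n,plane(t,p,z))
print("cab corners",tri(s,[281,147],t,[253,128]),tri(s,[303,106],t,[253,64]),tri(s,[193,96],t,[152,65]))
```

```text
band tri (array([0.6283, 0.0187, 0.1929]), np.float64(0.0012437476011952268)) plane196 [[0.6277 0.0192 0.195 ]]
rail x=a*y+b [-0.0375  0.6287] n 90 rms 0.00015135182315365896 rail ends y px [212, np.float64(182.73297491039426)] [317, np.float64(178.19021364576153)]
rail x at band 0.6279680968493857
clamps tri (array([0.6186, 0.2412, 0.1904]), np.float64(0.000725668938818626)) (array([ 0.6329, -0.1386,  0.1972]), np.float64(0.007269843282572685))
s 286 [167.3287 201.4336] [155. 191.] [178. 213.] ((167.1300048828125, 201.09002685546875), (30.29461669921875, 13.028581619262695), 34.695152282714844)
t 45 [209.3333 249.9111] [204. 248.] [214. 252.] ((209.0, 250.0), (4.0, 10.0), 90.0)
tab plane [[0.4296 0.2092 0.19  ]]
tab long dir yaw -3.244170300076207
tab tri (array([0.4274, 0.2127, 0.1867]), np.float64(0.007317128273502801))
tray rect ((0.4326903223991394, 0.20825186371803284), (0.08028395473957062, 0.08699870854616165), 79.52149200439453)
[[0.3826 0.1767]
 [0.4682 0.1609]
 [0.4828 0.2398]
 [0.3972 0.2556]]
red [[ 0.5355 -0.2755  0.045 ]] [[ 0.5377 -0.2779  0.045 ]]
white [[ 0.4696 -0.2747  0.045 ]] [[ 0.4734 -0.2756  0.045 ]]
box ((0.500708818435669, -0.3193424940109253), (0.20163851976394653, 0.16512857377529144), 89.21578979492188)
bar [ 362  206   38   39 1004] [ 0.5031 -0.3086] [-0.5381 -0.8429] 0.15938267833968026
roll [[0.4451 0.3551 0.03  ]]
tumble [[ 0.5279 -0.0334  0.015 ]]
green [[ 0.442  -0.1075  0.015 ]]
rose [[ 0.4775 -0.0312  0.07  ]]
purple [[0.5455 0.1646 0.015 ]]
brown [[0.4702 0.0995 0.015 ]]
cab corners (array([0.7876, 0.08  , 0.1798]), np.float64(0.011208380785583796)) (array([0.962 , 0.0816, 0.231 ]), np.float64(0.00294815028708586)) (array([0.9471, 0.4182, 0.2085]), np.float64(0.08657307611276682))
```

Measured: tray 80×87 mm (matches), carrier origin (0.430,0.209) at yaw −0.18. The rail runs at yaw +0.0375, the band is at (0.628,0.019,0.19), and the band is 33 mm right of the rail's middle. All of these are plausible, so I'll go for the grasp.

```bash
cat >> h.py <<'E'
CAR=np.array([.4297,.209]);PSI=-.18;STAND=.0375;BAND=np.array([.6282,.0188])
RY=np.array([-np.sin(STAND),np.cos(STAND)])
E
python3 - <<'E'
from h import *
np.set_printoptions(precision=3,suppress=True)
p=r.current_eef_pos()
A=down(PSI+np.pi/2)
print(r.inverse_kinematics([*CAR,.362],A),r.inverse_kinematics([*BAND,.41],down(STAND+np.pi/2)))
r.line_to([p[0],p[1],.5],vel=.25)
r.goto([*CAR,.45],A);r.line_to([*CAR,.364],vel=.12,stop_force=6)
print(r.current_eef_pos(),r.current_wrist_force(),r.current_time_s())
r.set_gripper(.0);print(r.current_gripper_width(),r.current_finger_force(),r.current_time_s())
q=r.current_eef_pos();r.line_to([q[0],q[1],q[2]+.090],vel=.12)
print(r.current_gripper_width(),r.current_wrist_force(),r.current_time_s())
a=snap("scene","g_s")["pixels"];b=snap("top","g_t")["pixels"]
cr=lambda im,x,y,w,h:cv2.resize(im[y:y+h,x:x+w,::-1],(400,300),interpolation=cv2.INTER_CUBIC)
cv2.imwrite("pics/c2.png",np.hstack([cr(a,120,150,160,120),cr(b,160,180,160,120)]))
E
```

```text
[-0.805  0.479  0.418  2.04  -0.302  0.681 -0.372] [-0.344  0.629  0.455  1.584 -0.312  1.002  0.242]
[0.43  0.209 0.364] [-0.535 -0.305  0.101] 3.2583
0.01166007570271641 29.994395077228546 4.4833
0.011782172472004275 [-0.638 -0.191 -2.708] 5.3833
```

View pics/c2.png

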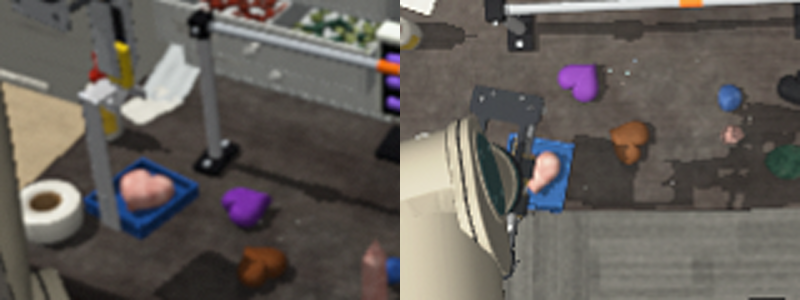

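The carrier is gripped (11.7 mm), lifted about 90 mm and level, and the heart is still in the tray. Next I hook it 95 mm left of the band.

Run:
```python
from h import *
np.set_printoptions(precision=4,suppress=True)
B=down(STAND+np.pi/2);T=BAND+.095*RY;X=np.array([np.cos(STAND),np.sin(STAND)])
z=r.current_eef_pos()[2]
r.line_to([*(T-.10*X),z],vel=.12,rotation=B)
r.line_to([*T,z],vel=.1)
f0=r.current_wrist_force();print(f0,r.current_time_s())
hit=r.line_to([*T,.4125-.003],vel=.05,stop_force=4)
print(hit,r.current_eef_pos(),r.current_wrist_force(),r.current_torque(),r.current_time_s())
a=snap("scene","h_s")["pixels"];b=snap("top","h_t")["pixels"]
cr=lambda im,x,y,w,h:cv2.resize(im[y:y+h,x:x+w,::-1],(400,300),interpolation=cv2.INTER_CUBIC)
cv2.imwrite("pics/c3.png",np.hstack([cr(a,180,130,160,120),cr(b,190,130,160,120)]))
```

```text
[-0.8018  0.0976 -3.0469] 7.925
True [0.625  0.1139 0.4125] [ 3.1639 -0.9327 -0.5344] [-0.0426 -0.7106 -0.0408] 8.6667
```

View pics/c3.png

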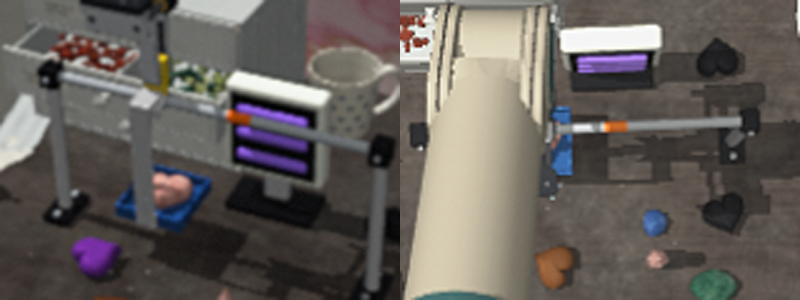

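It hooked: contact came at the expected height (0.4125), with a side push of 4 N towards +x. I'll centre it by force, then lower and read the forces.

Run:
```python
from h import *
np.set_printoptions(precision=4,suppress=True)
for i in range(6):
    F=np.array(r.current_wrist_force())+[.7,0,3.0]
    p=r.current_eef_pos();print(p,F,r.current_torque()[1])
    if F[0]>1.0: r.line_to([p[0]+.001,p[1],p[2]],vel=.02)
    elif F[0]<-1.0: r.line_to([p[0]-.001,p[1],p[2]],vel=.02)
    elif F[2]<2: r.line_to([p[0],p[1],p[2]-.001],vel=.02)
    else: break
    r.pause(.1)
print(r.current_time_s())
```

```text
[0.625  0.1139 0.4125] [ 4.6016 -0.988   1.5206] -1.036281359826805
[0.626  0.1139 0.4125] [ 2.3415 -0.4445  2.8566] -0.4133520230306502
[0.6266 0.1139 0.4123] [-0.8301 -0.1337  2.9971] 0.2982009664686194
9.4667
```

Seated: the rail takes the full weight with little side force. Now I slide it to the band.

Run:
```python
from h import *
np.set_printoptions(precision=4,suppress=True)
r.pause(.3);p=np.array(r.current_eef_pos())
for k in range(1,4):
    q=p.copy();q[:2]-=RY*.095*k/3
    r.line_to(q,vel=.06,stop_force=12)
    print(r.current_eef_pos(),np.array(r.current_wrist_force())+[.7,0,3.],r.current_torque()[1])
a=snap("scene","s_s")["pixels"];b=snap("top","s_t")["pixels"]
cr=lambda im,x,y,w,h:cv2.resize(im[y:y+h,x:x+w,::-1],(400,300),interpolation=cv2.INTER_CUBIC)
cv2.imwrite("pics/c4.png",np.hstack([cr(a,230,140,80,60),cr(b,230,150,120,90)]));print(r.current_time_s())
```

```text
[0.6277 0.0804 0.4123] [-1.7364 -2.7126  3.459 ] 0.9146135249208323
[0.6289 0.0498 0.4123] [-2.9823 -1.4008  4.8021] 1.038823130144804
[0.6301 0.0183 0.4122] [-3.1198 -1.7042  4.3656] 1.0454326089968486
11.8917
```

View pics/c4.png

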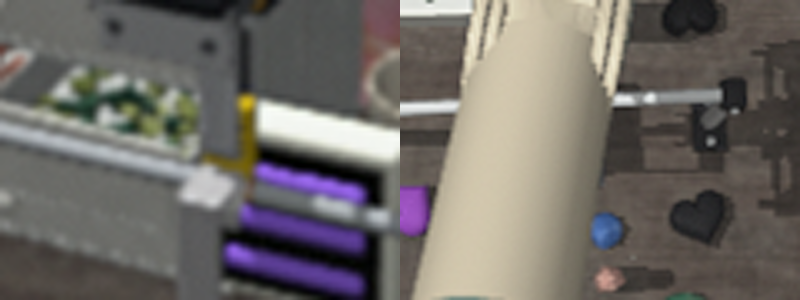

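The saddle is now in front of the lamp and hides the band, which fits. I'll relieve the side force, let go, rise and check.

Run:
```python
from h import *
np.set_printoptions(precision=4,suppress=True)
p=np.array(r.current_eef_pos());r.line_to(p+[-.0008,0,0],vel=.02);print(np.array(r.current_wrist_force())+[.7,0,3.])
r.set_gripper(.05);r.pause(.2);p=np.array(r.current_eef_pos());print(r.current_wrist_force(),r.current_gripper_width())
r.line_to(p+[0,0,.10],vel=.15)
r.goto([.5,-.25,.45],down(STAND+np.pi/2))
a=snap("scene","r_s");b=snap("top","r_t")
cr=lambda im,x,y,w,h:cv2.resize(im[y:y+h,x:x+w,::-1],(400,300),interpolation=cv2.INTER_CUBIC)
cv2.imwrite("pics/c5.png",np.hstack([cr(a["pixels"],230,150,100,75),cr(b["pixels"],240,160,80,60)]));print(r.current_time_s())
t=b;hsv=cv2.cvtColor(t["pixels"],cv2.COLOR_RGB2HSV)
m=cv2.inRange(hsv,(20,100,90),(36,255,255));m[:160]=0;m[220:]=0;m[:,:240]=0;m[:,:][:,320:]=0
q=cv2.findNonZero(m)
if q is not None: q=q[:,0].astype(float);print("tab",len(q),q.mean(0),plane(t,q.mean(0),.240))
m=cv2.inRange(hsv,(98,110,50),(128,255,255));m[:165]=0;m[210:]=0;m[:,:255]=0;m[:,305:]=0
q=cv2.findNonZero(m)[:,0].astype(float);W=plane(t,q,.0645)[:,:2];print("tray",W.min(0),W.max(0),W.mean(0))
```

```text
[-0.3665 -0.8314  3.3354]
[0.2295 0.1017 0.098 ] 0.05003910024537962
15.1833
tab 43 [275.9302 177.9767] [[0.6273 0.0188 0.24  ]]
tray [ 0.5858 -0.0233] [0.6719 0.0588] [0.6256 0.0186]
```

View pics/c5.png

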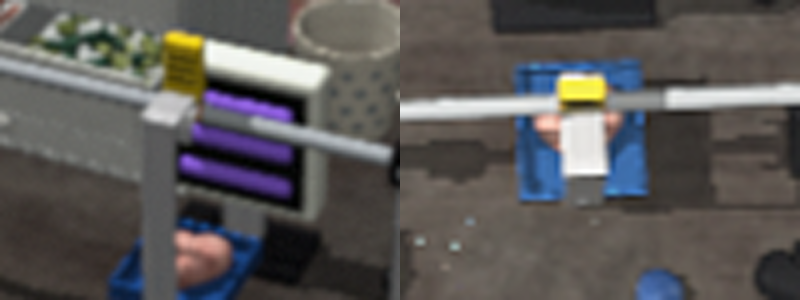

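The carrier hangs level and centred (tab y = 0.0188, band y = 0.0188), with the heart in the tray. Next is the dial: I'll refine its axis from the dots, disc and bar, then check the wrist range.

Run:
```python
from h import *
np.set_printoptions(precision=4,suppress=True)
s=load("scene0");t=load("top0")
w=(plane(t,[367.4,235.1],.045)+plane(s,[359,290],.045))[0,:2]/2;d=(plane(t,[367.2,214.6],.045)+plane(s,[368,273],.045))[0,:2]/2
u=(d-w);L=np.linalg.norm(u);u/=L;ax=(w+d)/2+.057*np.cos(.6)*np.array([u[1],-u[0]]);print("chord",L,"axis",ax)
ang=lambda v:np.arctan2(v[1],v[0]);print("white,red ang",ang(w-ax),ang(d-ax))
print("disc",plane(t,[381.5,225.2],.057));e=plane(t,[[372,233],[388.5,222.5]],.086)[:,:2];print("bar",e,np.linalg.norm(e[0]-e[1]),ang(e[0]-e[1]),"axis from bar",e[1]+(e[0]-e[1])*18/68)
g=t["pixels"].astype(float).mean(2);print(g[205:248:3,354:408:3].astype(int))
for k in(0,np.pi):
  for a in(2.15,1.55,.95):
    print(k,a,r.inverse_kinematics([*(ax+.036*np.array([np.cos(a),np.sin(a)])),.262],down(a+k)))
```

```text
chord 0.06509626206364943 axis [ 0.5029 -0.3229]
white,red ang 2.151902968838111 0.9414138958347794
disc [[ 0.5006 -0.3183  0.057 ]]
bar [[ 0.4756 -0.2803]
 [ 0.5079 -0.3335]] 0.06216237048619309 2.1159549702224627 axis from bar [ 0.4993 -0.3194]
[[ 86  85  84 167 151 140 133 117 112 117 114 116 109  97  94  87  91  91]
 [ 78  74 120 195 196 197 193 195 197 194 191 192 191 192 192 195  58  64]
 [ 81  74 120 196 194 197 194 195 197 194 192 192 191 190 192 196  57  62]
 [ 85  87 118 198 127 193 193 195 185 170 188 194 193 193 192 195  60  58]
 [ 81  76 118 201 197 196 197  90  49  49  47  50 180 191 193 195  60  63]
 [ 74  74 118 192 197 195 184  50  50  49  44  86  68 197 193 196  55  59]
 [ 77  78 119 199 197 194  20  51  49  70 237 252  42 125 195 193  59  55]
 [ 81  73 118 201 194 195  23  47 123 251 242  23  43 163 191 193  57  61]
 [ 76  74 118 160 195 193 115 230 179  88  39  47  56 199 194 191  55  60]
 [ 81  76 116 196 193 185 242 167  27  50  48  43 132 193 191 190  57  63]
 [ 80  82 117 197 239 184 169 152 139 109 144 184 196 192 192 191  57  59]
 [ 91  86 117 193 191 194 179 181 179 180 188 191 189 193 192 189  58  59]
 [ 84  83 117 195 194 195 179 182 187 193 192 192 194 192 190 186  58  60]
 [ 89  91  93 139 144 152 158 167 175 179 182 185 185 184 185 179  58  57]
 [ 83  77  79  83  84  74  75  79  79  77  82  77  81  83  93  81  87  83]]
0 2.15 [ 0.3415  0.7186  0.2402  1.8838 -0.293   0.5733  1.3513]
0 1.55 [ 0.2463  0.7499  0.3569  1.8449 -0.4212  0.6217  0.8411]
0 0.95 [ 0.1724  0.7968  0.483   1.7878 -0.5463  0.6936  0.3404]
3.141592653589793 2.15 [-0.0452  0.9285  0.9435  1.8946 -0.9977  0.8813 -1.1388]
3.141592653589793 1.55 [ 1.07    0.9701 -1.0625  1.8205  1.0141  1.0137  2.694 ]
3.141592653589793 0.95 [ 0.5942  0.7472 -0.2089  1.7748  0.2369  0.6442  2.7699]
```

Three estimates of the axis agree within about 4 mm, so I use (0.501,−0.320), with white at 2.14 rad and red at 0.94. The k=0 wrist branch stays within range. Now I grip the bar.

```bash
cat >> h.py <<'E'
AX=np.array([.501,-.320])
E
python3 - <<'E'
from h import *
np.set_printoptions(precision=3,suppress=True)
a=2.14;P=AX+.036*np.array([np.cos(a),np.sin(a)])
r.goto([*P,.36],down(a));print(r.current_joint_positions(),r.current_time_s())
hit=r.line_to([*P,.262],vel=.1,stop_force=6);print(hit,r.current_eef_pos(),r.current_wrist_force())
if not hit:
    r.set_gripper(0);print(r.current_gripper_width(),r.current_finger_force(),r.current_wrist_force(),r.current_torque(),r.current_time_s())
E
```

```text
[ 0.299  0.574  0.293  1.82  -0.225  0.78   1.277] 15.7917
False [ 0.482 -0.29   0.263] [-0.39  -0.659  0.626]
0.00969439845943691 29.999535977840424 [1.499 0.351 0.896] [ 0.212 -0.315 -0.004] 17.625
```

Run:
```python
from h import *
np.set_printoptions(precision=2,suppress=True)
off=np.zeros(2);z=r.current_eef_pos()[2]
for i in range(1,13):
    a=2.14-.1*i;e=np.array([np.cos(a),np.sin(a)])
    r.line_to([*(AX+.036*e+off),z],vel=.03,rotation=down(a))
    F=np.array(r.current_wrist_force());rad=F[:2]@e;tan=F[:2]@[-e[1],e[0]]
    print(i,"rad",round(rad,1),"tan",round(tan,1),F,r.current_torque(),round(r.current_gripper_width(),4))
    if np.linalg.norm(F)>30: break
    off+=e*np.clip(rad*.0001,-.0008,.0008)
print(r.current_time_s(),off)
a=snap("scene","d_s")["pixels"];b=snap("top","d_t")["pixels"]
cr=lambda im,x,y,w,h:cv2.resize(im[y:y+h,x:x+w,::-1],(400,300),interpolation=cv2.INTER_CUBIC)
cv2.imwrite("pics/c6.png",np.vstack([np.hstack([cr(a,340,245,80,60),cr(b,351,203,60,45)]),np.hstack([cr(a,230,150,120,90),cr(b,230,150,160,120)])]))
```

```text
1 rad 0.6 tan -3.0 [ 2.41  1.94 -0.45] [ 0.2  -0.38  0.19] 0.0097
2 rad 0.6 tan -3.2 [ 2.75  1.75 -0.68] [ 0.37 -0.74  0.19] 0.0098
3 rad 1.2 tan -5.0 [ 4.49  2.45 -1.74] [ 0.53 -1.08  0.23] 0.0098
4 rad 1.3 tan -6.0 [ 5.7   2.25 -2.62] [ 0.59 -1.27  0.27] 0.0096
5 rad 1.6 tan -6.0 [ 5.86  1.96 -2.41] [ 0.49 -1.35  0.35] 0.0101
6 rad 2.5 tan -6.5 [ 6.61  2.3  -2.35] [ 0.43 -1.48  0.33] 0.0099
7 rad 2.7 tan -7.6 [ 7.89  1.68 -3.08] [ 0.37 -1.63  0.31] 0.0098
8 rad 2.9 tan -6.8 [ 7.32  1.31 -4.57] [ 0.37 -1.71  0.32] 0.01
9 rad 3.0 tan -6.2 [ 6.81  0.87 -3.78] [ 0.21 -1.68  0.36] 0.0099
10 rad 4.4 tan -5.7 [ 7.04  1.57 -4.24] [ 0.05 -1.73  0.4 ] 0.01
11 rad 4.0 tan -7.3 [ 8.29 -0.23 -5.6 ] [-0.17 -1.85  0.35] 0.0096
12 rad 3.3 tan -7.0 [ 7.62 -1.48 -5.25] [-0.31 -1.88  0.4 ] 0.0096
20.825 [0. 0.]
```

View pics/c6.png

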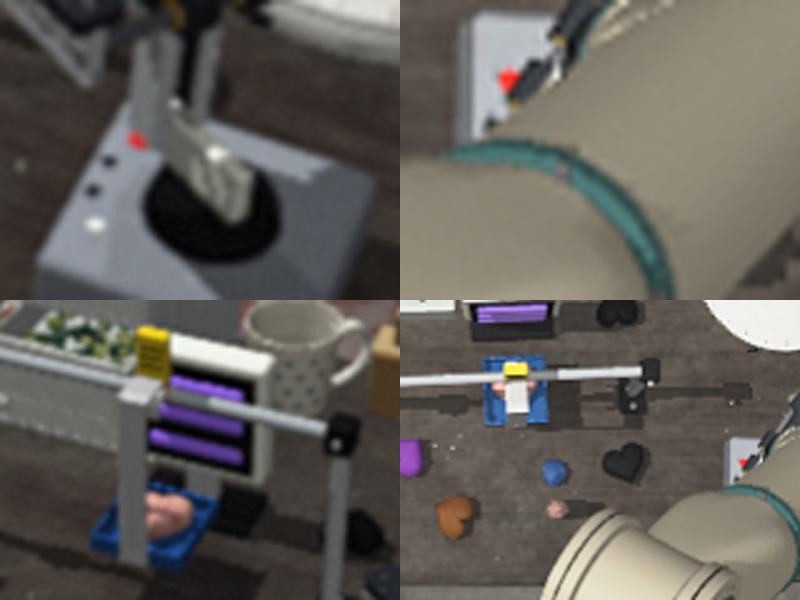

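The dial is turned and gripped (9.6 mm). In the scene crop the bar's outer end is at about (374.5,265.3), its inner end at about (389.5,279.5), and it points towards the red dot. The carrier is still on the band. Next I check the handle angle numerically.

Run:
```python
from h import *
np.set_printoptions(precision=4,suppress=True)
s=load("d_s")
e=plane(s,[[375,265.3],[389.7,279.7]],.086)[:,:2];v=e[0]-e[1];print(e,np.linalg.norm(v),np.arctan2(v[1],v[0]))
for a in(.8,.94,1.08):
    u=np.array([np.cos(a),np.sin(a)]);print(a,proj(s,[[*(AX+.05*u),.086],[*(AX-.018*u),.086]]).ravel())
R=np.array(r.current_eef_rot());print("tool yaw",np.arctan2(R[1,0],R[0,0]),r.current_eef_pos(),r.current_joint_positions())
w=plane(s,[359,290],.045)[0,:2];d=plane(s,[367.6,273.2],.045)[0,:2];print(w,d)
# edge line of bar's bright side upper-right edge
g=s["pixels"].astype(float).mean(2);im=s["pixels"][255:297,365:400]
```

```text
[[ 0.528  -0.294 ]
 [ 0.4956 -0.339 ]] 0.05542089362665714 0.9470302634915281
0.8 [371.9891 262.0552 386.314  280.9103]
0.94 [369.5301 262.9019 387.2235 280.5806]
1.08 [367.3063 263.9977 388.0365 280.1563]
tool yaw 0.9442334011587344 [ 0.5243 -0.2894  0.2622] [ 0.1149  0.8163  0.5721  1.7965 -0.6424  0.7175  0.4149]
[ 0.4734 -0.2756] [ 0.5366 -0.2772]
```

The bar measures 0.947 rad and the tool yaw 0.944. The red dot lies at 0.94, so the dial is at about 1.2 rad. I'll hold and hand in.

Run:
```python
from h import *
r.pause(.8);print(r.current_finger_force(),r.current_wrist_force(),r.current_time_s());print(r.hand_in())
```

```text
30.192697048187256 [ 8.98366257 -1.50067885 -6.56407612] 21.725
the job is handed in; nothing more can be done
None
```

I handed the job in at 21.7 s: the carrier hangs centred on the orange band with the heart stone in its tray, and the gripper is holding the dial at the red dot (about 1.2 rad); the interface returned no verdict.

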